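# Draw the parts tray out of the inspection hood with a hook

## Task

A tray of parts stands deep inside the low clear-topped hood. Take the hook tool, catch its prong in the ring on the front of the tray and draw the tray out until all of it stands on the dark mat before the hood, its parts still in it; neither gripper nor arm may touch the tray. Then unhook, stand the hook tool upright on the bench well clear of the tray (a few centimetres from its ring) and let go, leaving the other loose things where they are.

Things in the scene. Friction and masses are not known exactly. Their poses are not given: they have to be found in the camera images.
- hood: White three-sided hood fixed to the bench, with a clear flat roof that begins at the mouth. Origin on the bench at the middle of its open mouth; +x runs into the hood. Inside 170 wide (y), 290 deep, 110 high; walls 8 thick; top of the roof 115, a grey unit at the roof's back end reaches 160.
- mat (a point): Centre of the dark rubber mat on the bench before the hood's mouth: 240 along the hood's x by 210 along its y, ending at the mouth; this point is at (-120, 0, 0) in the hood's frame. It is flush: things slide over it as over the bench.
- tray: Loose open aluminium tray 140 long (x), 130 wide (y), 34 high, 0.4 to 0.75 kg with its parts, standing on the bench in the hood, nearly square to it, its front (-x) wall 85 to 125 inside the mouth. Origin: centre of its underside. It slides at about 2 to 6 N.
- bar (a point): Middle of the front bar of the tray, (-80, 0, 26) in the tray's frame. A steel ring lies level (hole upwards), 24 in front of this bar, and slides along it with about 0.5 N: ring centre at tray x = -104, z = 26 and any y from -40 to +40. That y is NOT given: look or feel for it; beside the ring there is free space. Ring 24 clear inside, 36 outside, wire 6 thick (z 23 to 29).
- part_a: White plastic moulding 100 x 48 x 42 high, loose in one half of the tray. Origin: centre of its underside.
- part_b: The same, in the other half of the tray.
- hook: Hook tool, 0.22 kg, standing on the bench. Origin: centre of its underside; +x points to its hook, +z up. A steel foot 80 x 44 x 6 under a black block grip 80 long (x), 24 wide (y), z = 6 to 60: take it across the 24 mm width, near the origin. From the grip a 7 mm steel rod runs along +x, its axis at z = 46, to x = 165, where it bends straight down into a prong.
- hook_tip (a point): Lower end of the hook's prong (7 thick), on its axis: (165, 0, 12) in the hook's frame. With the tool held just above the bench this end is below the tray's ring and the rod above the ring; raised by 20 the prong clears the ring.
- pusher: Bystander of the same make as the hook tool, but its rod ends in a white flat paddle 50 wide; no hook. Loose. Origin: centre of its underside, +x along the rod to the paddle at 163. 60 high.
- jar: Bystander: loose clear jar, 64 diameter, 85 high, beside the mat on the far side. Origin: centre of its underside.
- gauge: Bystander: loose steel block 100 x 45 x 30 high, beside the mat on the near side. Origin: centre of its underside.
- spray: Bystander: loose spray bottle, 68 diameter, 182 high. Origin: centre of its underside.
- driver: Bystander: loose screwdriver lying at the left. Origin: its middle, underside.

How it is judged:
On the way:
1. the tray has been dragged at least 50 mm with the prong down in its ring (distance of tray from where it was at the start of the episode above 0.05 m and x of hook_tip in the frame of tray between -0.124 and -0.08 m and y of hook_tip in the frame of tray between -0.06 and 0.06 m and z of hook_tip in the frame of tray below 0.024 m), for 0.2 s.
At the end, for the whole second after the job is handed in: Tray flat on the mat, at rest (centre 66-176 mm before the mouth, within 42 mm of its middle line, turned under 0.35 rad), both parts in it; hook upright on the bench, at rest, prong over 145 mm and grip over 130 mm from the tray's centre (x of tray in the frame of hood between -0.176 and -0.066 m and y of tray in the frame of hood between -0.042 and 0.042 m and angle between the x axis of tray and the x axis of hood, either way round below 0.35 rad and height (world z) of each of tray, hook below 0.006 m and angle between tray's own z axis and vertical below 0.05 rad and linear speed of each of tray, hook below 0.01 m/s and distance between each of part_a, part_b and tray below 0.06 m and angle between hook's own z axis and vertical below 0.08 rad and horizontal distance between hook_tip and tray above 0.145 m and horizontal distance between hook and tray above 0.13 m); the robot touches nothing.
It fails at once if gripper or arm touches the tray or its ring (contact force between any of the fingers, the arm and tray above 0.5 N).
It fails at once if tray tipped (angle between tray's own z axis and vertical above 0.3 rad).
It fails at once if a part leaves the tray (distance between any of part_a, part_b and tray above 0.08 m).
It fails at once if a bystander is moved more than 30 mm (distance of any of pusher, jar, gauge, spray, driver from where it was at the start of the episode above 0.03 m).
It also fails if it takes over 61 s, if anything falls off the work surface, if the arm or the gripper's body presses on something with over 40 N, if the wrist force passes 120 N, or if a joint passes its speed limit or range.

## Robot

A 6-joint arm with a two-finger parallel gripper is mounted at the origin on the work surface. World frame = base frame: x ahead of the robot, y to its left, z up, the work surface at z = 0. Lengths are in m, angles in rad, forces in N, time in s.
With the tool pointing down it reaches from about 0.35 to 0.775 m from the base axis. Payload 7.3 kg.
Tool frame: the origin (TCP) lies midway between the tips of the shut fingers; the grasp point (between the pads) lies 19 mm behind it; z points along the fingers, y is the line along which they close (so a half turn about z gives the same grasp; the last joint's range is limited). The gripper opens to 92 mm and grips with 3 to 60 N. Pads are 19 mm wide; open, the fingers measure 130 mm over their backs; the gripper's body (75 mm by 190 mm) begins 47 mm behind the grasp point.
Start: joints at [1.149, 0.342, 1.524, -0, 1.275, -0.146], TCP at [0.143, 0.505, 0.227] pointing down, gripper open.
Joint ranges: [-2.53, 2.53], [-0.77, 2.02], [0.04, 2.7], [-1, 4.14], [0.28, 2.66], [-3.11, 3.11]. Speed limits (rad/s): [2.57, 2.57, 3.14, 3.14, 3.14, 3.14].

## Interface

Orientations are given as a unit quaternion [x, y, z, w].
In Python, from station import r gives the robot as it stands.
- The arm moves only by the tool apply_moves, never from a script. Its argument "commands" is text: rows parted by semicolons, each of 7 numbers parted by spaces: the shift along the tool's x, y, z each as a share of 800 mm, from -1 to 1, then the turn, a rotation vector about the tool's x, y, z each as a share of 60 degrees, from -1 to 1, then the opening, from 0 (shut) to 1 (fully open). In form: dx dy dz ax ay az grip; .... A call has 1 to 20 rows; each row is the pose to reach, as a shift and turn from the pose commanded when the call began, along the tool's axes at that moment; what a row does not reach only later rows make up. A row lasts 1/8 s, in which the tool goes at most 62.5 mm and 10.7 degrees, less where a joint would pass 70% of its speed; a pose out of reach is approached as far as the arm can. A call with a number of a shift or a turn outside -1 to 1 is refused whole. A call with a gripper value outside its range is refused whole. The fingers move at their own pace and stop on an object; "newtons" is the grip in N (left out, the last holds). Time passes only in rows, so rows that repeat a pose let the fingers close. It gives the time, the measured TCP pose, the force, the opening and the grip force at its end, in the units of the state.
- r.get_state(): the state, without advancing time (a new reading comes with each control period).
- r.get_image(name): name is "scene" or "top" or "wrist"; returns (picture, depth): 384x512x3 uint8, red, green, blue; 384x512 float32, m along the optical axis (not along the pixel's ray), 0 where there is no reading.
- r.camera_model(name): a dict with "fx", "fy", "cx", "cy" (pixels), "R" (3x3) and "t" (3): a world point X has camera coordinates R X + t. Camera axes: x right, y down, z forward; pixel columns grow to the right and rows downward; lengths in m; the calibration is good to about 2 mm. A picture is of the moment at which its call begins: read the wrist's pose just before it. camera_model takes no time and is no camera call; for the wrist camera it gives the pose at the moment of the call.
- r.sign_off(): hands the job in; it is judged then, once.
The state is a dict: "t": time; "qpos": joint angles; "dq": joint speeds; "joint_torque": joint torques, N m; "eef_pos": TCP position; "ee_rot": TCP orientation; "ft_force": force on the tool from outside, world axes, zero at the start; "moment": the same for the moment, N m; "opening": finger opening in m; "gripper_force": force on a finger pad.
Only numpy, scipy, OpenCV 4.12 (cv2) and the standard library are available. Lean on these libraries where they do the work, as an engineer would, in place of code of your own. Each camera call takes 0.05 s, during which the arm holds its last target. There are 200 camera calls.

## Working session

There is one attempt and no reset: what is moved stays moved. The work goes in short steps, Python scripts to look and compute and a tool call to move; the robot and the scene stay as the last step left them, time stands still between calls to the robot, and variables do not carry over. Pictures are saved under pics/ and viewed, at most 12 in all, crops included, and the job is handed in when it is done.

Besides the shell and the picture viewer there is one more tool, called after ">>>" as name(argument=value, ...) on one line, values as JSON. apply_moves: Moves the arm, as the interface text tells. Shift numbers are shares of 800 mm and turn numbers shares of 60 degrees, none past 1 either way. Its arguments: {"type":"object","properties":{"commands":{"type":"string"},"newtons":{"type":"number"}},"required":["commands"]}

```bash
ls; mkdir -p pics
cat > h.py <<'E'
from station import r
import numpy as np, cv2
from scipy.spatial.transform import Rotation as Ro
def snap(n,f):
    m=r.camera_model(n); p,d=r.get_image(n); cv2.imwrite('pics/'+f+'.png',p[:,:,::-1]); np.savez('pics/'+f+'.npz',p=p,d=d,fx=m['fx'],fy=m['fy'],cx=m['cx'],cy=m['cy'],R=m['R'],t=m['t'])
def ray(f,u,v,z):
    m=np.load('pics/'+f+'.npz'); R=m['R'];c=-R.T@m['t']; d=R.T@np.array([(u-m['cx'])/m['fx'],(v-m['cy'])/m['fy'],1]); return c+d*(z-c[2])/d[2]
def cloud(f):
    m=np.load('pics/'+f+'.npz'); d=m['d']; v,u=np.mgrid[:384,:512]
    P=np.stack([(u-m['cx'])/m['fx']*d,(v-m['cy'])/m['fy']*d,d],-1); return (P-m['t'])@m['R']
E
python3 - <<'E'
from h import *
snap('top','top0'); snap('scene','sc0')
for n in('top','scene'):
    m=r.camera_model(n);print(n,-np.array(m['R']).T@m['t'],m['fx'])
s=r.get_state();print(s['t'],s['ee_rot'],s['eef_pos'])
E
```

```text
pics
top [0.29989593 0.09060476 1.39969972] 402.6075579078035
scene [ 1.44898175 -0.16437182  0.78006718] 400.6791320355807
0.1 [ 1.37467267e-01  9.90506086e-01 -6.41231438e-04 -1.81414619e-04] [0.14281858 0.5048452  0.22612094]
```

View pics/top0.png

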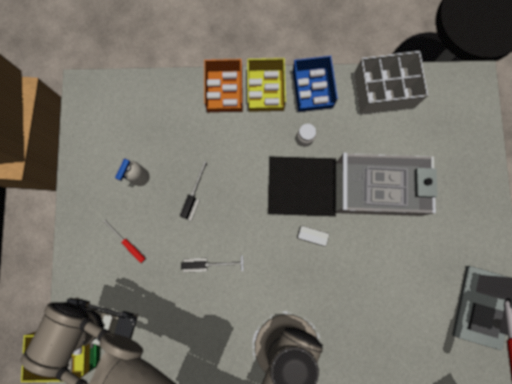

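View pics/sc0.png

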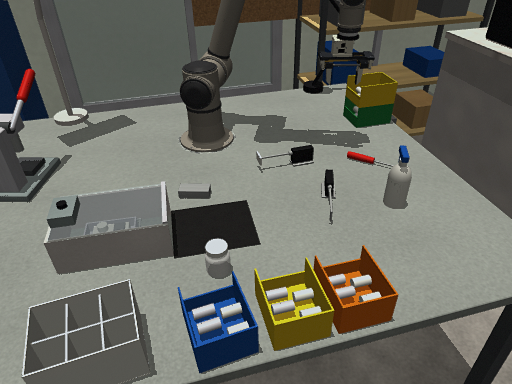

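The top view shows the hood at right (mouth at about column 340, opening to the left), the mat at (302,186), the hook with its grip at (189,206) and rod to (206,163), and the pusher at (210,264) with its T paddle. The scene view agrees. Next I'll enlarge the parts that matter.

Run:
```python
from h import *
p=cv2.imread('pics/top0.png')
a=cv2.resize(p[150:225,170:270],None,fx=4,fy=4,interpolation=cv2.INTER_CUBIC)
b=cv2.resize(p[145:225,260:445],None,fx=4,fy=4,interpolation=cv2.INTER_CUBIC)
c=np.zeros((620-20,740,3),np.uint8); c[:270,:400]=a[:270]; c[275:595]=b
cv2.imwrite('pics/cr.png',c)
g=cv2.cvtColor(p,cv2.COLOR_BGR2GRAY)
m=(g<45).astype(np.uint8)
n,l,st,ce=cv2.connectedComponentsWithStats(m)
C=cloud('top0')
for i in range(1,n):
    if st[i,4]>40 and 150<ce[i,0]<350 and 120<ce[i,1]<280:
        pts=np.argwhere(l==i)[:,::-1].astype(np.float32); rr=cv2.minAreaRect(pts)
        print(st[i],ce[i],rr,C[l==i][:,2].mean())
        print([ray('top0',*q,0).round(4)[:2].tolist() for q in cv2.boxPoints(rr)], ray('top0',*ce[i],.06))
# hood walls height map
H=C[...,2]; hood=(H>.09)&(H<.13); hood[:,:330]=0; hood[:140]=0;hood[225:]=0;hood[:,445:]=0
pts=C[hood]; print(pts.min(0),pts.max(0),hood.sum()); rr=cv2.minAreaRect(pts[:,:2].astype(np.float32)); print(rr,cv2.boxPoints(rr))
```

```text
[ 269  157   68   58 3710] [302.26603774 186.00592992] ((302.4053955078125, 185.93243408203125), (66.83618927001953, 55.8741569519043), 1.8476102352142334) 0.007476139178399902
[[0.4488, 0.051], [0.6488, 0.04], [0.6361, -0.1975], [0.4368, -0.1816]] [ 0.53099466 -0.06462552  0.06      ]
[183 196  12  22 109] [188.71559633 204.80733945] ((187.76036071777344, 206.27513122558594), (6.846154689788818, 21.153850555419922), 22.61986541748047) 0.06964762358971065
[[0.4478, 0.3571], [0.5163, 0.3291], [0.5065, 0.3068], [0.4382, 0.335]] [0.47440177 0.3185025  0.06      ]
[ 0.42639157 -0.49189176  0.09009905] [ 0.62717778 -0.18500703  0.12993912] 4764
((0.5272485017776489, -0.33999037742614746), (0.30080878734588623, 0.18789352476596832), 86.94854736328125) [[ 0.4254285  -0.4851805 ]
 [ 0.6130556  -0.49518257]
 [ 0.6290685  -0.19480026]
 [ 0.44144142 -0.18479818]]
```

View pics/cr.png

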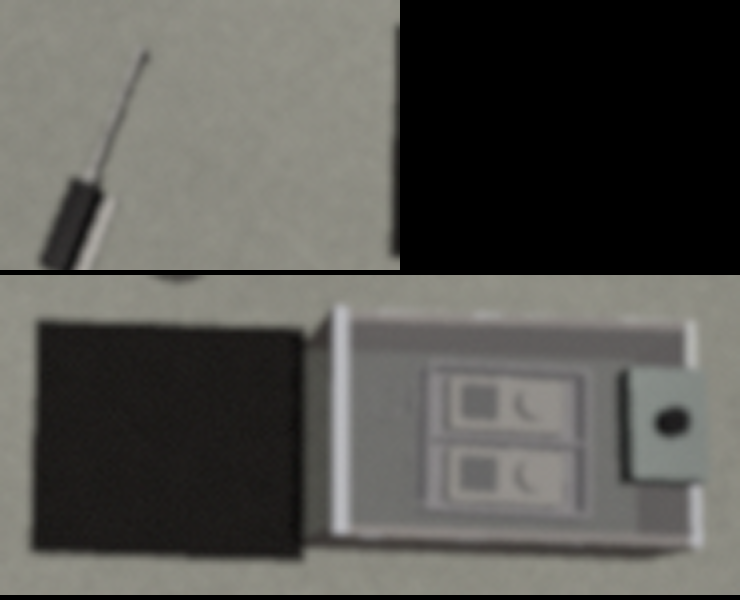

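```bash
cat >> h.py <<'E'
def goal(p,yaw):
    "shares to bring TCP to p, pointing down, with tool y at world angle yaw (deg, mod 180)"
    s=r.get_state(); R0=Ro.from_quat(s['ee_rot']); p0=np.array(s['eef_pos'])
    best=None
    for k in(-180,0,180):
        y=np.radians(yaw+k); Y=np.array([np.cos(y),np.sin(y),0]); Z=np.array([0,0,-1.]); X=np.cross(Y,Z)
        rv=(R0.inv()*Ro.from_matrix(np.c_[X,Y,Z])).as_rotvec()
        if best is None or np.linalg.norm(rv)<np.linalg.norm(best): best=rv
    a=R0.inv().apply(np.array(p)-p0)/.8; b=np.degrees(best)/60
    print('t%.2f'%s['t'],a.round(4),b.round(4),'rows',np.ceil(max(np.linalg.norm(a)*800/62.5,np.linalg.norm(b)*60/10.7)))
def hood(x,y,z=0):
    return np.array([.537,-.19,z])+x*np.array([-.0523,-.9986,0])+y*np.array([.9986,-.0523,0])
E
python3 - <<'E'
from h import *
m=r.camera_model('wrist');s=r.get_state();R0=Ro.from_quat(s['ee_rot']).as_matrix()
c=-np.array(m['R']).T@m['t'];print('cam in tool',R0.T@(c-s['eef_pos']),'axes in tool',(R0.T@np.array(m['R']).T).round(3),m['fx'])
tip=ray('top0',206.7,163.2,.046);g=ray('top0',187.9,206,.06);print(tip,g,np.linalg.norm(tip-g),np.degrees(np.arctan2(*(tip-g)[1::-1])))
print('tray front', ray('top0',366.5,187,.034))
goal([.50,.26,.30],66)
E
```

```text
cam in tool [ 0.06472497 -0.00094567 -0.15817828] axes in tool [[-0.001 -0.969 -0.245]
 [ 1.    -0.001 -0.001]
 [ 0.001 -0.245  0.969]] 327.1500344437562
[0.61949192 0.25974599 0.046     ] [0.47041999 0.32121774 0.06      ] 0.1618555430873538 -22.409438338291057
tray front [ 0.52771656 -0.28798063  0.034     ]
t0.10 [-0.5129 -0.173  -0.0922] [-1.300e-03 -1.000e-04  1.366e-01] rows 8.0
```

```bash
python3 -c "
from h import *
goal([.52,.30,.30],67.6)"
```

```text
t0.10 [-0.5234 -0.1181 -0.0923] [-1.3e-03 -1.0e-04  1.1e-01] rows 7.0
```

>>> apply_moves(commands="-0.523 -0.118 -0.092 0 0 0.11 1;-0.523 -0.118 -0.092 0 0 0.11 1;-0.523 -0.118 -0.092 0 0 0.11 1;-0.523 -0.118 -0.092 0 0 0.11 1;-0.523 -0.118 -0.092 0 0 0.11 1;-0.523 -0.118 -0.092 0 0 0.11 1;-0.523 -0.118 -0.092 0 0 0.11 1;-0.523 -0.118 -0.092 0 0 0.11 1;-0.523 -0.118 -0.092 0 0 0.11 1;-0.523 -0.118 -0.092 0 0 0.11 1", newtons=40)

```text
t: 1.35
eef_pos: [0.5186, 0.3012, 0.3002]
ee_rot: [0.193, 0.981, -0.0, -0.0]
ft_force: [0.7, 0.1, -0.3]
opening: 0.0917
gripper_force: 0.0
```

Run:
```python
from h import *
print(r.get_state()['eef_pos'],np.abs(r.get_state()['dq']).max())
snap('wrist','w1')
goal(hood(.06,0,.32),-3)
```

```text
[0.51860071 0.30124041 0.30016561] 0.005287172274205273
t1.40 [-0.279  -0.6303 -0.0246] [-3.0000e-04 -3.0000e-04  1.1784e+00] rows 9.0
```

View pics/w1.png

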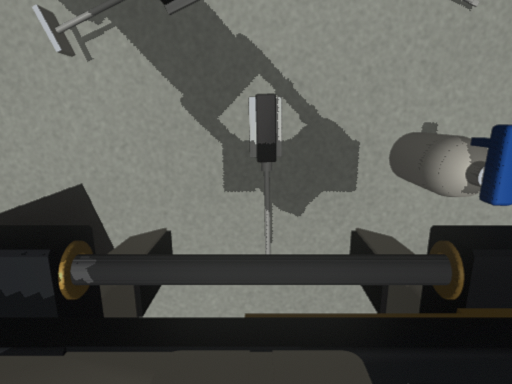

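The wrist view shows the hook's grip top spanning about (256-276, 94-144), its rod running down column 267, and the finger assembly blocking rows below about 230.

Run:
```python
from h import *
d=np.load('pics/w1.npz');g=cv2.cvtColor(d['p'],cv2.COLOR_RGB2GRAY);C=cloud('w1')
m=(C[...,2]>.055)&(C[...,2]<.066);m[:,:200]=0;m[:,330:]=0;m[:60]=0;m[200:]=0
p=C[m];rr=cv2.minAreaRect(p[:,:2].astype(np.float32));print(m.sum(),rr,p[:,2].mean(),np.median(p,0))
print(cv2.boxPoints(rr))
for u,v in((257,94),(275,94),(256,144),(277,144)):print(ray('w1',u,v,.06))
# rod points
for v in (170,200,230):
    row=np.where((C[v,250:290,2]>.035)&(C[v,250:290,2]<.06))[0]+250; print(v,row, ray('w1',row.mean() if len(row) else 267,v,.046))
goal(hood(.03,0,.32),-3)
```

```text
1357 ((0.4732787013053894, 0.32429805397987366), (0.023540833964943886, 0.07988493889570236), 68.2566146850586) 0.06001862615561196 [0.47121386 0.32545232 0.06003147]
[[0.4318177  0.32816178]
 [0.506019   0.29856837]
 [0.5147397  0.32043433]
 [0.4405384  0.35002774]]
[0.43279586 0.33052607 0.06      ]
[0.44074994 0.34985523 0.06      ]
[0.48537406 0.30741764 0.06      ]
[0.49499398 0.33080399 0.06      ]
170 [261 262 263 264 265 266 267 268 269 270 271] [0.52132336 0.30601386 0.046     ]
200 [264 265 266 267 268 269] [0.55800538 0.29179214 0.046     ]
230 [265 266 267 268 269] [0.59642679 0.27689605 0.046     ]
t1.40 [-0.2666 -0.5949 -0.0246] [-3.0000e-04 -3.0000e-04  1.1784e+00] rows 9.0
```

>>> apply_moves(commands="-0.05 -0.12 -0.02 0 0 0.2 1;-0.1 -0.2 -0.02 0 0 0.4 1;-0.15 -0.3 -0.02 0 0 0.6 1;-0.2 -0.4 -0.02 0 0 0.8 1;-0.25 -0.5 -0.025 0 0 1 1;-0.27 -0.57 -0.025 0 0 1 1;-0.27 -0.6 -0.025 0 0 1 1;-0.27 -0.6 -0.025 0 0 1 1;-0.27 -0.6 -0.025 0 0 1 1;-0.27 -0.6 -0.025 0 0 1 1;-0.27 -0.6 -0.025 0 0 1 1;-0.27 -0.6 -0.025 0 0 1 1")

```text
t: 2.9
eef_pos: [0.5369, -0.224, 0.3206]
ee_rot: [0.658, 0.753, 0.0, 0.0]
ft_force: [0.3, 0.5, -0.5]
opening: 0.092
gripper_force: 0.0
```

Run:
```python
from h import *
s=r.get_state();print(s['eef_pos'],s['qpos'],np.abs(s['dq']).max())
snap('wrist','w2')
```

```text
[ 0.5368891  -0.22397552  0.32063659] [-5.27136015e-01  4.00725035e-01  1.18003665e+00  3.65945107e-04
  1.56051349e+00 -6.61981191e-01] 0.0035021331809077655
```

View pics/w2.png

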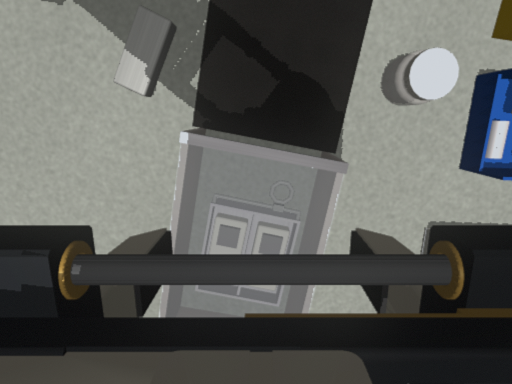

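The ring shows clearly through the roof, centred at about (282,190). The tray's front wall runs from (213,198) to (298,216), and the hood's front edge from (183,135) to (346,165).

Run:
```python
from h import *
P=lambda u,v,z:ray('w2',u,v,z)[:2]
print('ring',P(282,190.5,.026))
a,b=P(213,198,.034),P(298,216,.034);print('tray front',a,b,np.linalg.norm(a-b),(a+b)/2, np.degrees(np.arctan2(*(b-a)[::-1])))
a,b=P(183,134,.115),P(345,165,.115);print('hood front top',a,b,np.linalg.norm(a-b),(a+b)/2,np.degrees(np.arctan2(*(b-a)[::-1])))
d=np.load('pics/w2.npz');C=cloud('w2')
for n,(u0,u1,v0,v1) in dict(jar=(400,460,45,100),gauge=(110,180,5,100)).items():
    q=C[v0:v1,u0:u1].reshape(-1,3);q=q[(q[:,2]>.02)&(q[:,2]<.1)];print(n,q.min(0),q.max(0))
g=cv2.cvtColor(d['p'],cv2.COLOR_RGB2GRAY);m=(g<50).astype(np.uint8)[:170,185:375]
ys,xs=np.nonzero(m);
for v in(20,60,100,125):
    x=xs[ys==v];print(v,P(x.min()+185,v,0),P(x.max()+185,v,0))
w=hood(0,0)[:2]
for q in (P(282,190.5,.026),):
    e=q-w;print('ring in hood',e@[-.0523,-.9986],e@[.9986,-.0523])
crop=d['p'][150:235,170:350,::-1];cv2.imwrite('pics/cr2.png',cv2.resize(crop,None,fx=4,fy=4,interpolation=cv2.INTER_CUBIC))
```

```text
ring [ 0.57214091 -0.25656782]
tray front [ 0.47719043 -0.27840262] [ 0.59944094 -0.28852891] 0.12266918229420493 [ 0.53831569 -0.28346577] -4.735130892113913
hood front top [ 0.44704112 -0.18957029] [ 0.62897613 -0.19937005] 0.18219874404740413 [ 0.53800863 -0.19447017] -3.0832059203395796
jar [ 0.68685678 -0.1152537   0.02775036] [ 0.74389679 -0.05769643  0.08752218]
gauge [ 0.3324298  -0.15351696  0.02005937] [ 0.40268238 -0.04792698  0.03412318]
20 [ 0.44157517 -0.0464886 ] [ 0.65041432 -0.01832984]
60 [ 0.4380892  -0.09674591] [ 0.64871808 -0.06835494]
100 [ 0.43579141 -0.14970807] [ 0.64553494 -0.12144601]
125 [ 0.43587791 -0.18417111] [ 0.64380444 -0.15616011]
ring in hood 0.06463675795182776 0.03857320967503365
```

View pics/cr2.png

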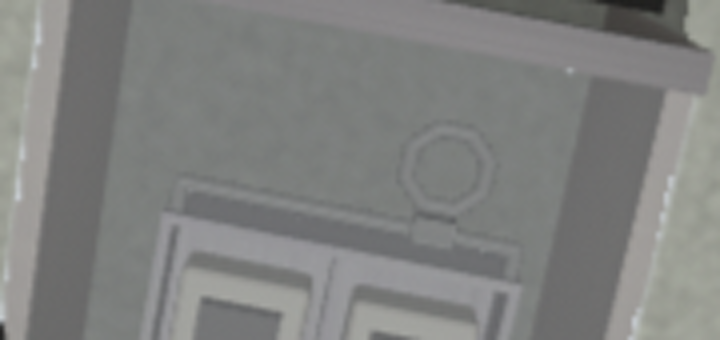

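Enlarged, the ring is at crop (449,168), which is px (282.2,192). The bar runs crop (180,180)-(515,245) and the wall edge (165,215)-(520,285), so the ring is well off-centre towards +y of the hood.

Run:
```python
from h import *
P=lambda u,v,z:ray('w2',170+u/4-.4,150+v/4-.4,z)[:2]
ring=P(449,168,.026);a,b=P(165,215,.034),P(520,285,.034);d=(b-a)/np.linalg.norm(b-a)
c,e=P(180,183,.026),P(515,248,.026)
print('ring',ring,'front',a,b,np.linalg.norm(a-b),(a+b)/2,np.degrees(np.arctan2(d[1],d[0])))
print('bar',c,e,np.linalg.norm(c-e),(c+e)/2,np.degrees(np.arctan2(*(e-c)[::-1])))
n=np.array([-d[1],d[0]]);print('ring before front',(ring-a)@n,'ring y',(ring-(a+b)/2)@d)
goal([.4733,.3243,.12],68.3)
```

```text
ring [ 0.57216875 -0.25817738] front [ 0.47495317 -0.28652654] [ 0.60286784 -0.29535951] 0.12821927647893533 [ 0.53891051 -0.29094302] -3.9502129969254525
bar [ 0.47814234 -0.27635624] [ 0.60014736 -0.28422831] 0.12225872096831066 [ 0.53914485 -0.28029227] -3.691750188343113
ring before front 0.03497895103112605 ring y 0.030922020946912893
t2.95 [0.69   0.0133 0.2508] [ 3.0000e-04  2.0000e-04 -1.0096e+00] rows 10.0
```

>>> apply_moves(commands="0.1 0 0.03 0 0 -0.17 1;0.2 0 0.06 0 0 -0.34 1;0.3 0.005 0.1 0 0 -0.5 1;0.4 0.01 0.15 0 0 -0.67 1;0.5 0.013 0.2 0 0 -0.84 1;0.6 0.013 0.25 0 0 -1 1;0.69 0.013 0.25 0 0 -1 1;0.69 0.013 0.25 0 0 -1 1;0.69 0.013 0.25 0 0 -1 1;0.69 0.013 0.25 0 0 -1 1;0.69 0.013 0.25 0 0 -1 1;0.69 0.013 0.25 0 0 -1 1")

```text
t: 4.45
eef_pos: [0.4739, 0.3226, 0.1207]
ee_rot: [0.194, 0.981, -0.0, 0.0]
ft_force: [-0.2, -0.1, 0.5]
opening: 0.0919
gripper_force: 0.0
```

```bash
python3 -c "
from h import *
goal([.4733,.3243,.022],68.3)"
```

```text
t4.45 [0.0015 0.0017 0.1234] [ 0.0001  0.0005 -0.0111] rows 2.0
```

>>> apply_moves(commands="0.0015 0.0017 0.06 0 0 -0.011 1;0.0015 0.0017 0.12 0 0 -0.011 1;0.0015 0.0017 0.123 0 0 -0.011 1;0.0015 0.0017 0.123 0 0 -0.011 1;0.0015 0.0017 0.123 0 0 -0.011 0;0.0015 0.0017 0.123 0 0 -0.011 0;0.0015 0.0017 0.123 0 0 -0.011 0;0.0015 0.0017 0.123 0 0 -0.011 0;0.0015 0.0017 0.123 0 0 -0.011 0;0.0015 0.0017 0.123 0 0 -0.011 0;0.0015 0.0017 0.123 0 0 -0.011 0;0.0015 0.0017 0.123 0 0 -0.011 0", newtons=40)

```text
t: 5.95
eef_pos: [0.4734, 0.3247, 0.0219]
ee_rot: [0.189, 0.982, 0.0, 0.0]
ft_force: [0.6, 0.7, -0.9]
opening: 0.0237
gripper_force: 40.0
```

```bash
python3 -c "
from h import *
s=r.get_state();print(s['eef_pos'],s['opening'],s['gripper_force'])
goal([.50,.30,.12],68.3)"
```

```text
[0.47342863 0.32467653 0.02189443] 0.02372769942558227 39.99871909618378
t5.95 [-0.0423 -0.0163 -0.1226] [ 0.0003  0.0001 -0.0007] rows 2.0
```

```bash
python3 -c "
from h import *
print(hood(-.195,.038))
goal([.56,.15,.10],10)"
```

```text
[0.5851453 0.0027396 0.       ]
t5.95 [-0.1814 -0.1627 -0.0977] [ 3.00e-04 -1.00e-04  9.71e-01] rows 6.0
```

>>> apply_moves(commands="0 0 -0.05 0 0 0 0;0 0 -0.098 0 0 0 0;-0.03 -0.03 -0.098 0 0 0.15 0;-0.06 -0.06 -0.098 0 0 0.3 0;-0.09 -0.09 -0.098 0 0 0.45 0;-0.12 -0.12 -0.098 0 0 0.6 0;-0.15 -0.14 -0.098 0 0 0.75 0;-0.18 -0.16 -0.098 0 0 0.9 0;-0.181 -0.163 -0.098 0 0 0.97 0;-0.181 -0.163 -0.098 0 0 0.97 0;-0.181 -0.163 -0.098 0 0 0.97 0")

```text
t: 7.32
eef_pos: [0.5591, 0.1501, 0.1001]
ee_rot: [0.642, 0.767, -0.0, -0.0]
ft_force: [0.8, -0.0, -1.5]
opening: 0.0237
gripper_force: 40.0
```

```bash
python3 -c "
from h import *
snap('wrist','w3');snap('top','t3')
s=r.get_state();print(s['eef_pos'],s['opening'])
goal([.585,.003,.06],-3.4)"
```

```text
[0.55923277 0.15022621 0.1002597 ] 0.02377109572813853
t7.42 [-0.1868 -0.0007  0.0503] [-3.000e-04 -1.000e-04  2.258e-01] rows 3.0
```

>>> apply_moves(commands="-0.06 0 0.02 0 0 0.1 0;-0.12 0 0.05 0 0 0.2 0;-0.18 -0.0007 0.064 0 0 0.226 0;-0.187 -0.0007 0.064 0 0 0.226 0;-0.187 -0.0007 0.064 0 0 0.226 0;-0.187 -0.0007 0.064 0 0 0.226 0")

```text
t: 8.18
eef_pos: [0.5851, 0.0038, 0.0495]
ee_rot: [0.728, 0.686, 0.0, 0.0]
ft_force: [0.5, 0.1, -2.2]
opening: 0.024
gripper_force: 40.0
```

Run:
```python
from h import *
snap('wrist','w4');snap('scene','s4')
p=cv2.imread('pics/w4.png');q=cv2.imread('pics/s4.png')[150:290,30:290]
q=cv2.resize(q,(520,280));c=np.zeros((584,520,3),np.uint8);c[:300,:400]=cv2.resize(p,(400,300));c[302:582]=q
cv2.imwrite('pics/c4.png',c)
s=r.get_state();print(s['t'],s['eef_pos'],np.degrees(Ro.from_quat(s['ee_rot']).as_matrix()[:,1]))
C=cloud('w4');m=(C[...,2]>.08)&(C[...,2]<.095);m[260:]=0;pp=C[m];print(m.sum());
if m.sum()>50:print(cv2.minAreaRect(pp[:,:2].astype(np.float32)),pp[:,2].mean())
```

```text
8.275 [0.5851478  0.00373742 0.04954331] [ 5.71956635e+01 -3.38543853e+00  3.50605086e-02]
4613
((0.5873063802719116, 0.028915515169501305), (0.031563691794872284, 0.038736775517463684), 86.31161499023438) 0.08747501787766104
```

View pics/c4.png

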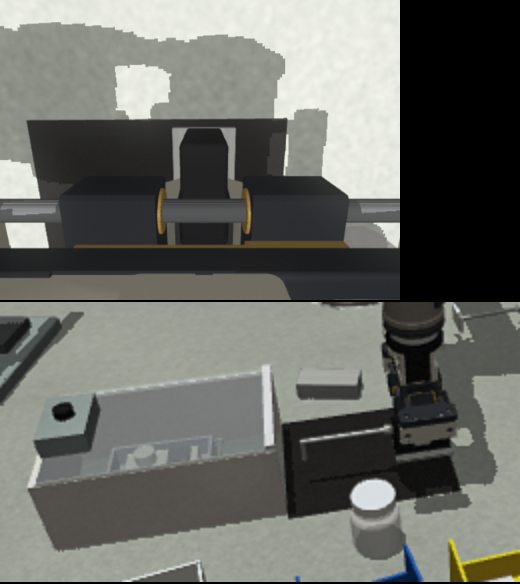

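The tool hangs level with its prong before the mouth: scene px about (181,220-229), with the lower end near (181,229). I'll measure the prong tip there.

Run:
```python
from h import *
p=cv2.imread('pics/s4.png')
c=p[205:240,165:245];cv2.imwrite('pics/c5.png',cv2.resize(c,None,fx=8,fy=8,interpolation=cv2.INTER_CUBIC))
C=cloud('w4');m=(C[...,2]>.083)&(C[...,2]<.092);m[230:]=0;m[:,:240]=0;m[:,275:]=0;pp=C[m];print(pp.min(0),pp.max(0),np.percentile(pp[:,1],99))
e=[ray('s4',180.5,230,.0395),ray('s4',180.5,219,.0735)];print(e)
y=np.radians(-3.4);print('expected tip',.5851+.165*np.sin(y),.0037-.165*np.cos(y))
```

```text
[0.57906669 0.02552623 0.0830284 ] [0.59321245 0.04489797 0.08977166] 0.04445377056372859
[array([ 0.57954237, -0.1648525 ,  0.0395    ]), array([ 0.57375828, -0.15984286,  0.0735    ])]
expected tip 0.5753144483599663 -0.16100957160742127
```

View pics/c5.png

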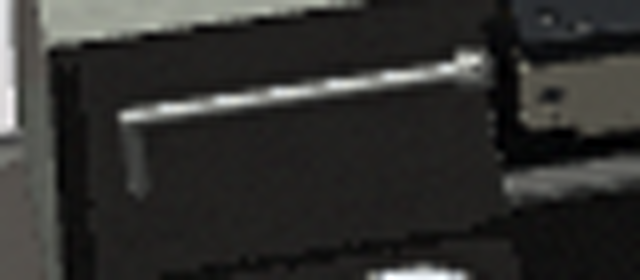

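```bash
python3 -c "
from h import *
print(ray('s4',182.2,229,.0395),ray('s4',180.6,219.7,.0735))
goal([.582,-.0935,.0495],-3.4)"
```

```text
[ 0.57664834 -0.15982649  0.0395    ] [ 0.57683716 -0.15990681  0.0735    ]
t8.28 [-0.1216  0.0033  0.    ] [ 0.0006 -0.0002  0.0002] rows 2.0
```

>>> apply_moves(commands="-0.04 0.0005 0 0 0 0 0;-0.08 0.001 0 0 0 0 0;-0.11 0.0018 0 0 0 0 0;-0.1225 0.0018 0 0 0 0 0;-0.1225 0.0018 0 0 0 0 0;-0.1225 0.0018 0 0 0 0 0;-0.1225 0.0018 0.01 0 0 0 0;-0.1225 0.0018 0.02 0 0 0 0;-0.1225 0.0018 0.03 0 0 0 0;-0.1225 0.0018 0.03 0 0 0 0;-0.1225 0.0018 0.03 0 0 0 0")

```text
t: 9.65
eef_pos: [0.5806, -0.0955, 0.0251]
ee_rot: [0.728, 0.685, 0.0, -0.0]
ft_force: [-0.8, -0.9, -1.7]
opening: 0.0237
gripper_force: 40.0
```

Run:
```python
from h import *
snap('scene','s6');snap('top','t6')
s=r.get_state();print(s['t'],s['eef_pos'],s['ft_force'],s['moment'])
a=cv2.imread('pics/s6.png')[185:265,40:190];b=cv2.imread('pics/t6.png')[150:220,330:440]
c=np.zeros((600,600,3),np.uint8);c[:320,:600]=cv2.resize(a,(600,320),interpolation=cv2.INTER_CUBIC);c[320:600,:440]=cv2.resize(b,(440,280),interpolation=cv2.INTER_CUBIC);cv2.imwrite('pics/c6.png',c)
```

```text
9.75 [ 0.58080139 -0.09559272  0.02536999] [ 0.0651951   0.34058118 -1.54963161] [-0.09780718  0.03831206 -0.01791321]
```

View pics/c6.png

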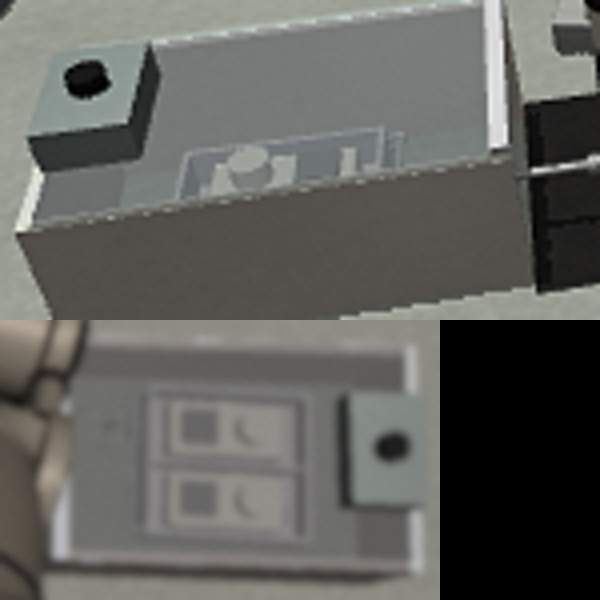

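>>> apply_moves(commands="0 -0.008 0 0 0 0 0;0 -0.016 0 0 0 0 0;0 -0.024 0 0 0 0 0;0 -0.032 0 0 0 0 0;0 -0.04 0 0 0 0 0;0 -0.048 0 0 0 0 0;0 -0.048 0 0 0 0 0")

```text
t: 10.62
eef_pos: [0.5416, -0.0931, 0.0251]
ee_rot: [0.728, 0.685, -0.0, -0.0]
ft_force: [-0.3, 0.3, -2.0]
opening: 0.0241
gripper_force: 40.0
```

>>> apply_moves(commands="0.008 0 0 0 0 0 0;0.016 0 0 0 0 0 0;0.024 0 0 0 0 0 0;0.032 0 0 0 0 0 0;0.04 0 0 0 0 0 0")

```text
t: 11.25
eef_pos: [0.5443, -0.0608, 0.0251]
ee_rot: [0.728, 0.685, 0.0, 0.0]
ft_force: [0.1, -3.0, -2.7]
opening: 0.0239
gripper_force: 40.0
```

Run:
```python
from h import *
snap('top','t7');snap('scene','s7')
s=r.get_state();print(s['t'],s['eef_pos'],s['ft_force'],s['moment'])
a=cv2.imread('pics/s7.png')[185:265,40:190];b=cv2.imread('pics/t7.png')[150:220,330:440]
c=np.zeros((600,600,3),np.uint8);c[:320,:600]=cv2.resize(a,(600,320),interpolation=cv2.INTER_CUBIC);c[320:600,:440]=cv2.resize(b,(440,280),interpolation=cv2.INTER_CUBIC);cv2.imwrite('pics/c7.png',c)
```

```text
11.35 [ 0.54416523 -0.06025057  0.02510416] [-0.87633621 -0.4173452  -1.75449151] [-0.1315216   0.07225836  0.01188808]
```

View pics/c7.png

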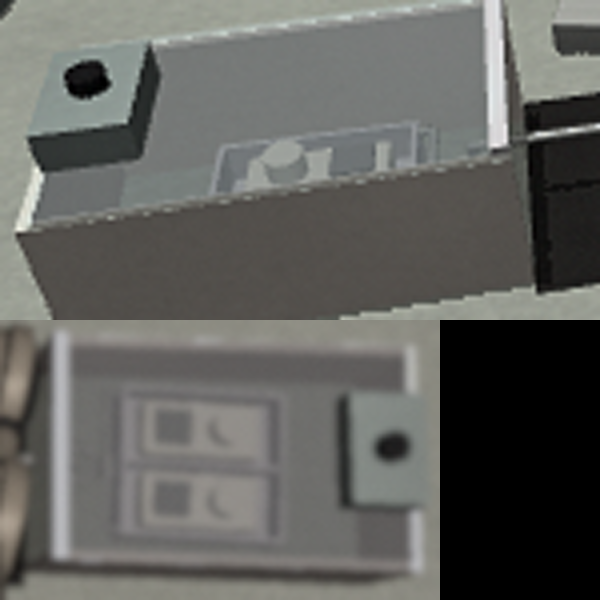

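The prong has caught the ring: the tray has come about 23 mm outwards and is still square, with about 3 N of drag. I'll carry on drawing.

>>> apply_moves(commands="0.006 0 0 0 0 0 0;0.015 0 0 0 0 0 0;0.025 0 0 0 0 0 0;0.035 0 0 0 0 0 0;0.045 0 0 0 0 0 0;0.055 0 0 0 0 0 0;0.065 0 0 0 0 0 0;0.075 0 0 0 0 0 0;0.085 0 0 0 0 0 0;0.095 0 0 0 0 0 0;0.105 0 0 0 0 0 0;0.115 0 0 0 0 0 0;0.125 0 0 0 0 0 0;0.135 0 0 0 0 0 0;0.145 0 0 0 0 0 0;0.155 0 0 0 0 0 0;0.165 0 0 0 0 0 0;0.172 0 0 0 0 0 0;0.176 0 0 0 0 0 0;0.176 0 0 0 0 0 0")

```text
t: 13.85
eef_pos: [0.5528, 0.0798, 0.0251]
ee_rot: [0.728, 0.685, 0.0, -0.0]
ft_force: [-0.6, -0.2, -2.3]
opening: 0.0234
gripper_force: 40.0
```

>>> apply_moves(commands="0.006 0 0 0 0 0 0;0.015 0 0 0 0 0 0;0.025 0 0 0 0 0 0;0.035 0 0 0 0 0 0;0.045 0 0 0 0 0 0;0.055 0 0 0 0 0 0;0.065 0 0 0 0 0 0;0.075 0 0 0 0 0 0;0.085 0 0 0 0 0 0;0.095 0 0 0 0 0 0;0.105 0 0 0 0 0 0;0.115 0 0 0 0 0 0;0.125 0 0 0 0 0 0;0.135 0 0 0 0 0 0;0.142 0 0 0 0 0 0;0.147 0 0 0 0 0 0;0.15 0 0 0 0 0 0;0.15 0 0 0 0 0 0")

```text
t: 16.1
eef_pos: [0.5602, 0.1994, 0.0251]
ee_rot: [0.728, 0.685, 0.0, -0.0]
ft_force: [0.8, -0.3, -1.8]
opening: 0.0237
gripper_force: 40.0
```

Run:
```python
from h import *
snap('top','t8')
s=r.get_state();print(s['t'],s['eef_pos'],s['ft_force'])
b=cv2.imread('pics/t8.png')[140:230,180:350];cv2.imwrite('pics/c8.png',cv2.resize(b,None,fx=4,fy=4,interpolation=cv2.INTER_CUBIC))
C=cloud('t8');m=(C[...,2]>.022)&(C[...,2]<.05);m[:,:255]=0;m[:,345:]=0;m[:150]=0;m[220:]=0
n,l,st,ce=cv2.connectedComponentsWithStats(m.astype(np.uint8));i=1+st[1:,4].argmax();pp=C[l==i];rr=cv2.minAreaRect(pp[:,:2].astype(np.float32));print(rr,st[i])
e=np.array(rr[0])-hood(0,0)[:2];print('in hood',e@[-.0523,-.9986],e@[.9986,-.0523])
```

```text
16.15 [0.56018874 0.19932565 0.02517924] [ 1.09388295 -1.23401206 -2.97770389]
((0.5448601245880127, -0.051705315709114075), (0.190069779753685, 0.1308058500289917), 83.22712707519531) [270 164  57  42 789]
in hood -0.13851215624883176 0.0006163084251761111
```

View pics/c8.png

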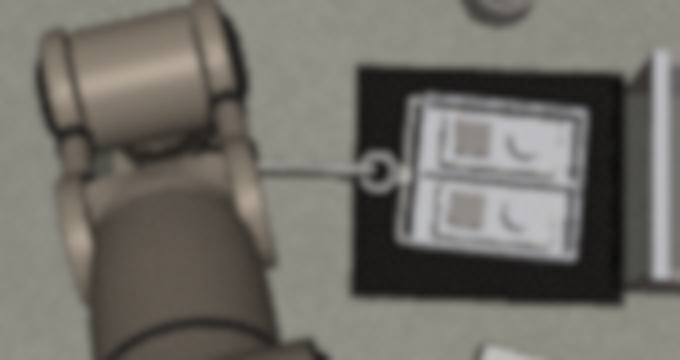

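The tray stands wholly on the mat, both parts in it, nearly square, with the ring at crop (380,172). Now I'll relax, raise, back off and set the tool down.

>>> apply_moves(commands="-0.004 0 0 0 0 0 0;-0.009 0 0 0 0 0 0;-0.009 0 0 0 0 0 0;-0.009 0 -0.01 0 0 0 0;-0.009 0 -0.02 0 0 0 0;-0.009 0 -0.03 0 0 0 0;-0.009 0 -0.04 0 0 0 0;-0.009 0 -0.045 0 0 0 0;-0.009 0 -0.045 0 0 0 0;0.02 0 -0.045 0 0 0 0;0.05 0 -0.045 0 0 0 0;0.08 0 -0.045 0 0 0 0;0.11 0 -0.045 0 0 0 0;0.11 0 -0.045 0 0 0 0;0.11 0 -0.03 0 0 0 0;0.11 0 -0.015 0 0 0 0;0.11 0 -0.005 0 0 0 0;0.11 0 0 0 0 0 0;0.11 0 0.004 0 0 0 0;0.11 0 0.004 0 0 0 0")

```text
t: 18.65
eef_pos: [0.5657, 0.287, 0.0222]
ee_rot: [0.728, 0.685, 0.0, 0.0]
ft_force: [1.0, 0.2, -2.9]
opening: 0.0236
gripper_force: 40.0
```

Run:
```python
from h import *
snap('top','t9')
s=r.get_state();print(s['t'],s['eef_pos'],s['ft_force'])
a,b=[cv2.imread('pics/%s.png'%n)[155:215,265:340].astype(int) for n in('t8','t9')]
print(np.abs(a-b).mean(), [cv2.phaseCorrelate(*(cv2.cvtColor(q.astype(np.uint8),cv2.COLOR_BGR2GRAY)[:,12:].astype(np.float32) for q in(a,b)))])
```

```text
18.7 [0.56572786 0.28700832 0.02220576] [ 1.00225421  0.67064429 -2.61913915]
1.1481481481481481 [((-0.007499619439442995, 0.03797333880057252), 0.987395611902078)]
```

>>> apply_moves(commands="0 0 0.0004 0 0 0 0;0 0 0.0004 0 0 0 0.1;0 0 0.0004 0 0 0 0.4;0 0 0.0004 0 0 0 0.8;0 0 0.0004 0 0 0 0.8;0 0 0.0004 0 0 0 0.8;0 0 0.0004 0 0 0 0.8;0 0 -0.03 0 0 0 0.8;0 0 -0.08 0 0 0 0.8;0 0 -0.15 0 0 0 0.8;0 0 -0.2 0 0 0 0.8;0.15 0 -0.25 0 0 0 0.8;0.15 0 -0.25 0 0 0 0.8;0.15 0 -0.25 0 0 0 0.8;0.15 0 -0.25 0 0 0 0.8;0.15 0 -0.25 0 0 0 0.8")

```text
t: 20.7
eef_pos: [0.5728, 0.4053, 0.2213]
ee_rot: [0.729, 0.685, -0.001, -0.0]
ft_force: [-0.1, -0.3, -0.1]
opening: 0.0736
gripper_force: 0.0
```

Run:
```python
from h import *
snap('scene','s10')
s=r.get_state();print(s['t'],s['eef_pos'],s['ft_force'],s['opening'])
cv2.imwrite('pics/c10.png',cv2.resize(cv2.imread('pics/s10.png')[120:290,30:430],None,fx=2,fy=2))
```

```text
20.75 [0.57296047 0.40530636 0.2214936 ] [ 0.62596551 -0.57547193  0.25988659] 0.07361290577275283
```

View pics/c10.png

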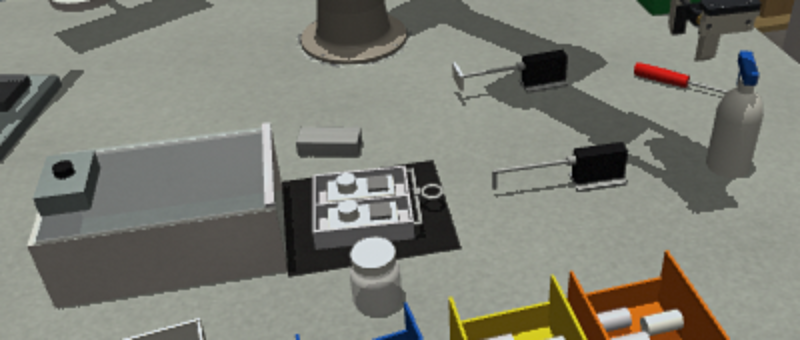

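The tray with both parts stands on the mat, the hook stands upright well clear of it (prong at crop (495,185)), and the bystanders haven't moved.

```bash
python3 -c "
from station import r
print(r.sign_off())"
```

```text
the job is handed in; nothing more can be done
None
```

I handed the job in at about 21 s; no verdict came back. In the last picture the tray stands on the mat with both parts in it, the hook tool stands upright well clear of it, and the other loose things look unmoved.

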